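# Close up the chip counter

## Robot

A 6-joint arm with a two-finger parallel gripper is mounted at the origin on the work surface. World frame = base frame: x ahead of the robot, y to its left, z up, the work surface at z = 0. Lengths are in m, angles in rad, forces in N, time in s.
With the tool pointing down it reaches from about 0.275 to 0.75 m from the base axis. Payload 10.2 kg.
Tool frame: the origin (TCP) lies midway between the tips of the shut fingers; the grasp point (between the pads) lies 19 mm behind it (env.hold_point_z is the distance from the TCP to the grasp point, in m); z points along the fingers, y is the line along which they close (so a half turn about z gives the same grasp; the last joint's range is limited). The gripper opens to 85 mm and grips with 20 to 120 N. Pads are 22 mm wide; open, the fingers measure 114 mm over their backs; the gripper's body (76 mm by 85 mm) begins 54 mm behind the grasp point. The pads swing forward as they close: fully open they stand 13 mm farther back than shut.
Start: joints at [-1.39, 0.313, 1.498, -0, 1.331, -0.223], TCP at [0.206, -0.483, 0.231] pointing down, gripper open.
Joint ranges: [-2.94, 2.94], [-0.97, 2.17], [0.19, 2.56], [-1.23, 4.37], [0.02, 3.11], [-2.88, 2.88]. Speed limits (rad/s): [2.39, 2.39, 3.01, 3.14, 3.14, 3.14].

## Interface

Orientations are given as a unit quaternion [x, y, z, w].
In Python, from bench import env, kinematics, monitor, eyes, job gives the robot as it stands. The module is installed in compiled form; this text tells all that it offers. Calls block until the motion is done:
- env.reach(position, orientation): joint-space move of the TCP to a pose.
- env.movel(position, velocity=0.15, frame=None, guard=None): straight line of the TCP; frame=None keeps the orientation; velocity is the mean speed in m/s. With guard (N) it stops when the force on the tool has changed by that much, and returns True; else False.
- env.set_joints(angles): joint-space move.
- env.release() and env.close_gripper(effort=None): open the fingers fully, or close them until they stop; effort is the grip in N (None keeps the last).
- env.hold(seconds).
- kinematics.ik(position, orientation): joint angles nearest the present ones, or None.
- monitor.sense(): the state.
- eyes.grab_frame(name): name is "side" or "top"; returns a dict with "frame" (400x640x3 uint8, red, green, blue), "mtx" (3x3 intrinsics, pixels), "k1" (the pictures are not rectified: a ray, as slopes to the right and down, at radius r is drawn at 1 + k1 r^2 times it, then the intrinsics apply), "view" (4x4, takes a point from world to camera coordinates). Camera axes: x right, y down, z forward; pixel columns grow to the right and rows downward; lengths in m; the calibration is good to about 2 mm. A picture is of the moment at which its call begins. There is no depth.
A pose or a line that the arm cannot do raises env.MotionError and nothing moves.
- job.hand_in(): hands the job in; it is judged then, once.
The state is a dict: "clock": time; "joints": joint angles; "qvel": joint speeds; "joint_efforts": joint torques, N m; "position": TCP position; "ee_rot": TCP orientation; "contact_force": force on the tool from outside, world axes, zero at the start; "ft_torque": the same for the moment, N m; "finger_gap": opening from 0.0 (shut) to 1.0 (fully open); "gripper_force": force on a finger pad.
Only numpy, scipy, OpenCV 4.12 (cv2) and the standard library are available. Lean on these libraries where they do the work, as an engineer would, in place of code of your own. Each camera call takes 0.05 s, during which the arm holds its last target. There are 200 camera calls.

## Task

Close up the serving counter: gently push both drawers of the cutlery box fully shut, and gently push the warmer's lid down until it lies closed, with no slamming. Only push with closed fingers: pull nothing wide open first, grip and lift nothing, and leave the bottle, the mug and the shaker standing where they are.

Things in the scene. Friction and masses are not known exactly. Their poses are not given: they have to be found in the camera images.
- warmer: Stainless food warmer fixed to the table, a rectangular box 220 deep (its x) by 240 wide (its y) by 110 mm high; origin at the centre of its underside, on the table; its front with two knobs (standing 12 mm out) faces its -x, towards the robot; its z is up. It stands left or right of the cutlery box, turned up to 0.18 rad.
- lid (a joint): Angle of the warmer's lid, a flat steel plate 215 long, 240 wide, 12 mm thick, hinged along the warmer's far (+x) top edge, axis along the warmer's y. 0 = lying closed, grows as its free front edge rises; starts at 0.6 to 1.1 rad, stop at 1.35. The hinge is stiff: the lid stays where it is left, and needs 1 to 4 N square to the plate near its free edge to be pushed down.
- lid_hinge (a point): Middle of the lid's hinge line: at warmer x +105 mm, y 0, z 112 mm, in the plane of the lid's underside. Its axes are the lid's: -x points from the hinge to the free edge, z is the normal of the outer face (up when closed).
- lid_edge (a point): Middle of the lid's free edge, on the outer (top) face: 215 mm from the hinge along the lid, 12 mm above its underside. The half open lid leans towards the robot: this face looks up and away from the robot, and is pushed back towards the robot and down. Its raised panel is for looks only. A black tab, 100 mm wide, 6 mm thick, stands 15 mm out past the edge.
- cutlery_box: Plywood box fixed to the table, 180 deep (its x) by 250 wide (its y) by 85 mm high, with two equal drawers side by side; origin at the centre of its underside, on the table; drawers open towards its -x, towards the robot; turned up to 0.18 rad.
- drawer_left (a joint): How far the drawer on the robot's left (box +y) is pulled out, m: 0 = fully shut, starts 0.03 to 0.075, stop at 0.11. Slides along the box's x with 2 N friction and light damping (4 N per m/s), no spring.
- drawer_right (a joint): The same for the drawer on the robot's right (box -y).
- drawer_left_front (a point): Centre of the outer face of the left drawer's front (119 wide, 77 high, 12 mm thick, from 4 to 81 mm above the table), 42.5 mm above the table; axes as the box's (face looks to -x). Shut, it is at box x -102, y +62.5 mm. A pull lip 60 wide and 6 mm thick stands 10 mm out from the face, at 11 to 17 mm above the table; above it the face is flat.
- drawer_right_front (a point): The same for the right drawer; at shut at box x -102 mm, y -62.5 mm.
- sauce_bottle: Bystander: amber bottle, 60 mm across, 170 mm high, standing at the outer side of the work, left or right; origin at the centre of its foot.
- mug: Bystander: white cup, 80 mm across, 90 mm high, standing at the other outer side from the bottle; origin at the centre of its foot.
- shaker: Bystander: small steel shaker, 40 mm across, 72 mm high, standing on the rear half of the cutlery box's top; origin at the centre of its foot.

How it is judged:
At the end, for the whole second after the job is handed in: The lid lies closed (within 0.04 rad), both drawers are shut (within 5 mm), and the bottle, mug and shaker stand upright and at rest within 30 mm of where they were (value of joint lid below 0.04 rad and value of joint each of drawer_left, drawer_right below 0.005 m and not (distance of sauce_bottle from where it was at the start of the episode above 0.03 m or angle between sauce_bottle's own z axis and vertical above 0.3 rad) and not (distance of mug from where it was at the start of the episode above 0.03 m or angle between mug's own z axis and vertical above 0.3 rad) and not (distance of shaker from where it was at the start of the episode above 0.03 m or angle between shaker's own z axis and vertical above 0.3 rad) and linear speed of each of sauce_bottle, mug, shaker below 0.02 m/s); the robot touches nothing.
It fails at once if the lid was slammed (closing faster than 3 rad/s) (velocity of joint lid below -3 rad/s).
It fails at once if a drawer was slammed (closing faster than 0.5 m/s) (velocity of joint any of drawer_left, drawer_right below -0.5 m/s).
It fails at once if the lid was lifted further open, beyond 1.25 rad (value of joint lid above 1.25 rad).
It fails at once if a drawer was pulled further open, beyond 95 mm (value of joint any of drawer_left, drawer_right above 0.095 m).
It fails at once if the bottle, mug or shaker was lifted, moved more than 30 mm, or tipped (distance of any of sauce_bottle, mug, shaker from where it was at the start of the episode above 0.03 m or angle between any of sauce_bottle, mug, shaker's own z axis and vertical above 0.3 rad or height (world z) of any of sauce_bottle, mug above 0.015 m or height (world z) of shaker above 0.1 m).
It also fails if it takes over 58 s, if anything falls off the work surface, if the arm or the gripper's body presses on something with over 40 N, if the wrist force passes 120 N, or if a joint passes its speed limit or range.

## Working session

There is one attempt and no reset: what is moved stays moved. The work goes in short steps, each a Python script; the robot and the scene stay as the last script left them, time stands still between calls to the robot, and variables do not carry over. Pictures are saved under pics/ and viewed, at most 10 in all, crops included, and the job is handed in when it is done.

```bash
mkdir -p pics; python3 - <<'E'
from bench import env,eyes,monitor
import cv2,numpy as np
for n in("top","side"):
    f=eyes.grab_frame(n); cv2.imwrite(f"pics/{n}0.png",f["frame"][:,:,::-1])
    np.savez(f"{n}0.npz",**f)
    print(n,f["mtx"].round(1).tolist(),f["k1"],f["view"].round(3).tolist())
print(monitor.sense()["clock"])
E
```

```text
top [[417.8, 0.0, 316.8], [0.0, 417.8, 199.5], [0.0, 0.0, 1.0]] -0.04932118925085195 [[-0.001, -1.0, -0.001, -0.003], [-0.997, 0.001, -0.078, 0.612], [0.078, 0.001, -0.997, 1.102], [0.0, 0.0, 0.0, 1.0]]
side [[471.6, 0.0, 324.4], [0.0, 471.6, 191.7], [0.0, 0.0, 1.0]] -0.035598231870907535 [[-0.934, -0.357, 0.012, 0.553], [-0.264, 0.668, -0.696, 0.255], [0.241, -0.653, -0.718, 1.472], [0.0, 0.0, 0.0, 1.0]]
0.1
```

View pics/top0.png

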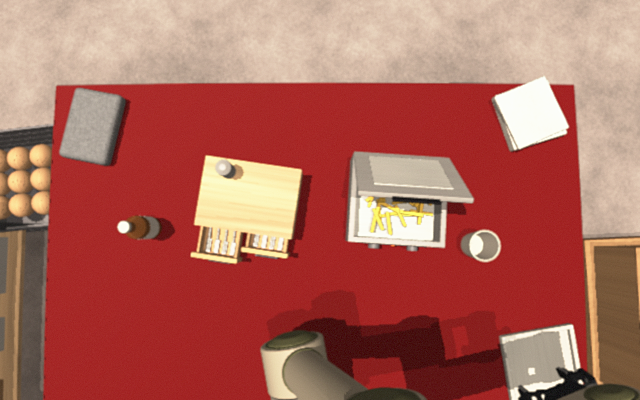

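View pics/side0.png

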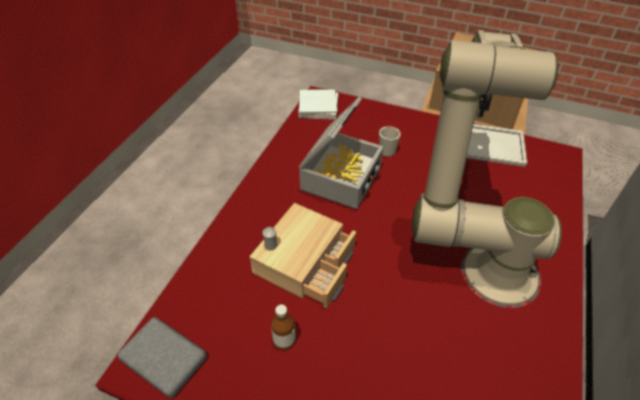

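The top view shows the box at left, with its top spanning about (205,155)-(302,168)-(195,222)-(294,240) and drawer fronts at about (216,259) and (266,254). The warmer is at right, with its front rim at about (348-446, 240-246) and the lid's free edge at about (356,193)-(472,201). The bottle is at (140,228), the mug at (482,246) and the shaker at (225,168). Next I'll measure on enlarged crops.

```bash
cat > h.py <<'E'
import numpy as np,cv2
class Cam:
    def __init__(s,f): s.K,s.k1,s.V,s.im=f["mtx"],float(f["k1"]),f["view"],f["frame"]
    def ray(s,uv):
        p=cv2.undistortPoints(np.array(uv,float).reshape(-1,1,2),s.K,np.array([s.k1,0,0,0,0.]))[:,0]
        R,t=s.V[:3,:3],s.V[:3,3]
        return -R.T@t, np.c_[p,np.ones(len(p))]@R
    def plane(s,uv,z):
        c,d=s.ray(uv); return c+d*((z-c[2])/d[:,2])[:,None]
    def proj(s,P):
        R,t=s.V[:3,:3],s.V[:3,3]
        return cv2.projectPoints(np.array(P,float).reshape(-1,3),cv2.Rodrigues(R)[0],t,s.K,np.array([s.k1,0,0,0,0.]))[0][:,0]
def load(n): return Cam(np.load(n+".npz"))
E
python3 - <<'E'
from h import *
t=load("top0");s=load("side0")
hsv=cv2.cvtColor(t.im,cv2.COLOR_RGB2HSV)
m=cv2.inRange(hsv,(8,40,120),(35,160,255)); m[:,:180]=0;m[:,320:]=0;m[:140]=0;m[280:]=0
cs=[c for c in cv2.findContours(m,0,2)[0] if cv2.contourArea(c)>40]
for c in cs:
    print(cv2.contourArea(c),cv2.minAreaRect(c),cv2.approxPolyDP(c,4,True)[:,0].tolist())
c=cv2.resize(t.im[145:270,188:308],None,fx=3.2,fy=3.2,interpolation=2)
d=cv2.resize(t.im[145:270,340:480],None,fx=2.8,fy=3.2,interpolation=2)
cv2.imwrite("pics/topc.png",np.hstack([c,d])[:,:,::-1])
c=cv2.resize(s.im[85:310,240:400],None,fx=2.66,fy=2.66,interpolation=2)
cv2.imwrite("pics/sidec.png",c[:,:,::-1])
E
```

```text
9180.0 ((245.29843139648438, 212.8505096435547), (99.95252227783203, 104.3072738647461), 8.488943099975586) [[206, 155], [194, 218], [200, 231], [190, 256], [236, 263], [240, 234], [245, 232], [240, 251], [286, 258], [301, 169]]
```

View pics/topc.png

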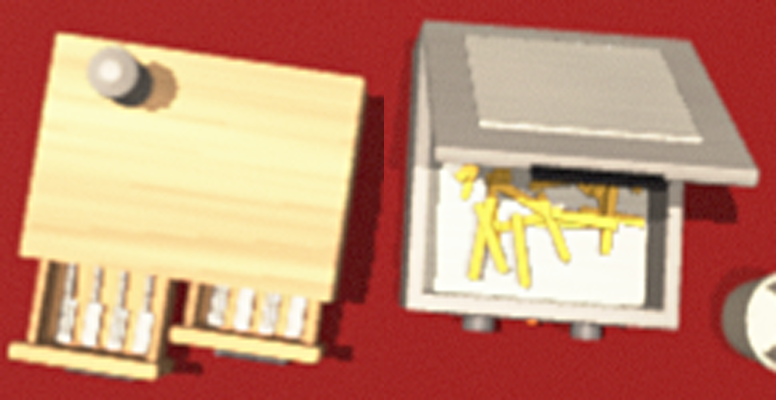

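View pics/sidec.png

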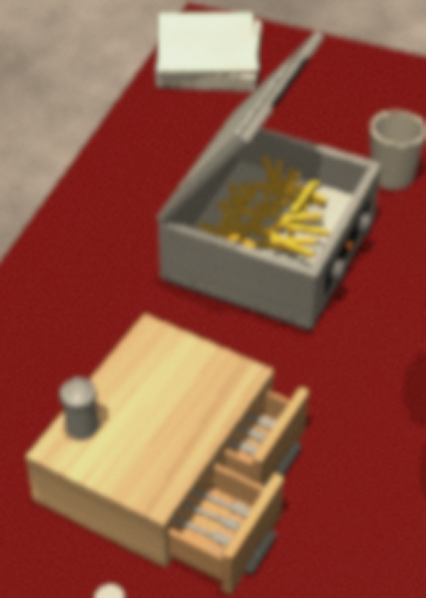

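The crops show the box and drawer edges, the warmer rim and the lid corners clearly. In the top crop, the lid's free edge runs (437,148)-(757,168) and the drawer fronts' outer top edges run (10,358)-(155,378) and (172,340)-(318,360). In the side crop, the lid's free corners are at (240,137) and (323,35).

```bash
python3 - <<'E'
from h import *
np.set_printoptions(precision=4,suppress=True)
t=load("top0");s=load("side0")
L=lambda p:np.array(p)/3.2+[188,145]-.34
R=lambda p:(np.array(p)-[384,0])/[2.8,3.2]+[340,145]-.34
S=lambda p:np.array(p)/2.66+[240,85]-.31
def yawof(v): return np.arctan2(v[1],v[0])
b=t.plane(L([(57,33),(365,75),(333,300),(20,256)]),.085) # BL BR FR FL
print("box",b[:,:2].tolist(),"c",b.mean(0)[:2],"yaws",yawof(b[0]-b[1])-np.pi/2,yawof(b[3]-b[2])-np.pi/2,yawof(b[0]-b[3]),yawof(b[1]-b[2]), np.linalg.norm(b-np.roll(b,1,0),axis=1))
d=t.plane(L([(10,358),(155,378),(172,340),(318,360)]),.081)
print("drawers",d[:,:2].tolist())
yaw=np.mean([yawof(b[0]-b[1])-np.pi/2,yawof(b[3]-b[2])-np.pi/2,yawof(b[0]-b[3]),yawof(b[1]-b[2])])
Rz=np.array([[np.cos(yaw),-np.sin(yaw)],[np.sin(yaw),np.cos(yaw)]])
print("yaw",yaw,"drawer pts in box",((d[:,:2]-b.mean(0)[:2])@Rz))
w=t.plane(R([(403,308),(679,329)]),.11); h=t.plane(R([(424,22),(690,42)]),.122)
print("warmer front",w[:,:2].tolist(),"hinge",h[:,:2].tolist(),"yaw",yawof(w[0]-w[1])-np.pi/2,yawof(h[0]-h[1])-np.pi/2, np.linalg.norm(w[0]-w[1]))
def tri(a,c):
    c1,d1=t.ray(a);c2,d2=s.ray(c);A=np.c_[d1[0],-d2[0]];k=np.linalg.lstsq(A,c2-c1,rcond=None)[0]
    p,q=c1+k[0]*d1[0],c2+k[1]*d2[0];return (p+q)/2,np.linalg.norm(p-q)
for a,c in (((437,148),(240,137)),((757,168),(323,35))): print("edge",*tri(R([a]),S([c])))
for n,uv,z in(("mug",(482,246),.09),("shaker",(224.5,166.5),.157)): print(n,t.plane([uv],z))
for uv in((140,228),): print("bottle", t.plane([(124,227)],.17),t.plane([(150,228)],.05))
E
```

```text
box [[0.723263954291314, 0.28346452704308156], [0.6885490259074047, 0.03476155644690383], [0.5089493777309377, 0.0597245571682212], [0.5436546180288213, 0.30944709697616946]] c [0.6161 0.1718] yaws -0.13868780831954752 -0.13809070183675054 -0.14366495218932146 -0.1381076540358237 [0.1815 0.2511 0.1813 0.2521]
drawers [[0.4626507928278771, 0.3170920252982106], [0.44719245999363055, 0.20097888623089488], [0.4771890562652248, 0.18778160511475264], [0.4615202548426463, 0.07169959066762442]]
yaw -0.1396377790953608 drawer pts in box [[-0.1722  0.1225]
 [-0.1713  0.0053]
 [-0.1398 -0.0036]
 [-0.1391 -0.1207]]
warmer front [[0.5030560507858527, -0.07706416418392277], [0.48620711708942166, -0.32167781319293753]] hinge [[0.724306234520138, -0.09627339708034137], [0.7088587850092489, -0.33334713609407746]] yaw -0.06877115484174912 -0.06506685845594551 0.24519323777015592
edge [ 0.6099 -0.0891  0.2973] 0.0024488452241542744
edge [ 0.5912 -0.3282  0.2917] 0.010432829896236452
mug [[ 0.4887 -0.4226  0.09  ]]
shaker [[0.6817 0.2174 0.157 ]]
bottle [[0.5364 0.451  0.17  ]] [[0.5353 0.4368 0.05  ]]
```

Measured: box centre at (0.616, 0.172), yaw -0.14, with the drawers out about 70 mm (left) and 37 mm (right). The warmer's hinge is near (0.709, -0.214), yaw -0.067, with the lid open about 0.98 rad. Next I'll check which poses the arm can reach.

```bash
cat > plan.py <<'E'
import numpy as np
from scipy.spatial.transform import Rotation as Ro
H=np.array([.709,-.214,.112]); WY=-.067; BC=np.array([.616,.172,0]); BY=-.14
def down(yaw,tilt=0,flip=False):   # tool z down, tool y along local y; tilt>0 leans hand to local +x
    R=Ro.from_euler('z',yaw)*Ro.from_euler('y',tilt)*Ro.from_euler('x',np.pi)
    if flip: R=R*Ro.from_euler('z',np.pi)
    return R.as_quat()
def lidpt(th,off=0,r=.195):        # point on outer face at r from hinge, off above it, world
    n=.012+off
    return H+Ro.from_euler('z',WY).apply([-r*np.cos(th)+n*np.sin(th),0,r*np.sin(th)+n*np.cos(th)])
def lidtcp(th,off=0): return lidpt(th,off)+Ro.from_euler('z',WY).apply([.011,0,0])
def boxpt(x,y,z): return BC+Ro.from_euler('z',BY).apply([x,y,z])
E
python3 - <<'E'
from plan import *
from bench import env,kinematics as k,monitor
s=monitor.sense();print(Ro.from_quat(s["ee_rot"]).as_matrix().round(2).tolist(),s["position"])
P={"hi":lidtcp(.98,.03)+[0,0,.1],"mid":lidtcp(.98,.03)+[0,0,.06],"pre":lidtcp(.98,.03),"c":lidtcp(.98),"cl":lidtcp(0),"pre-x":np.array([.45,-.25,.40])}
for n,p in P.items():
    for f in(0,1):
        for t in(0,-.3,.2):
            q=k.ik(p,down(WY,t,f)); print(n,p.round(3),f,t,None if q is None else np.round(q,2))
for x,y in((-.25,.0625),(-.113,.0625),(-.22,-.0625)):
    for f in(0,1): 
        q=k.ik(boxpt(x,y,.04),down(BY,0,f)); print(x,y,f,None if q is None else np.round(q,2))
E
```

```text
[[0.92, 0.39, -0.0], [0.39, -0.92, 0.0], [0.0, -0.0, -1.0]] [ 0.2062255  -0.48256584  0.23081236]
hi [ 0.646 -0.21   0.397] 0 0 [-0.49  0.72  0.45 -0.    1.98  1.15]
hi [ 0.646 -0.21   0.397] 0 -0.3 [-0.54  0.47  0.88  0.13  1.52  1.11]
hi [ 0.646 -0.21   0.397] 0 0.2 None
hi [ 0.646 -0.21   0.397] 1 0 [-0.49  0.72  0.45 -0.    1.98 -1.99]
hi [ 0.646 -0.21   0.397] 1 -0.3 [-0.54  0.47  0.88  0.13  1.52 -2.03]
hi [ 0.646 -0.21   0.397] 1 0.2 None
mid [ 0.646 -0.21   0.357] 0 0 [-0.49  0.68  0.61 -0.    1.85  1.15]
mid [ 0.646 -0.21   0.357] 0 -0.3 [-0.54  0.46  0.99  0.14  1.42  1.1 ]
mid [ 0.646 -0.21   0.357] 0 0.2 [-0.46  0.9   0.24 -0.09  2.19  1.13]
mid [ 0.646 -0.21   0.357] 1 0 [-0.49  0.68  0.61 -0.    1.85 -1.99]
mid [ 0.646 -0.21   0.357] 1 -0.3 [-0.54  0.46  0.99  0.14  1.42 -2.04]
mid [ 0.646 -0.21   0.357] 1 0.2 [-0.46  0.9   0.24 -0.09  2.19 -2.01]
pre [ 0.646 -0.21   0.297] 0 0 [-0.49  0.66  0.8  -0.    1.68  1.15]
pre [ 0.646 -0.21   0.297] 0 -0.3 [-0.54  0.47  1.13  0.14  1.27  1.08]
pre [ 0.646 -0.21   0.297] 0 0.2 [-0.46  0.83  0.52 -0.08  1.98  1.16]
pre [ 0.646 -0
[... 1067 characters left out ...]
.24  1.17 -0.    1.74  0.9 ]
pre-x [ 0.45 -0.25  0.4 ] 0 -0.3 [-0.84  0.08  1.39  0.21  1.47  0.8 ]
pre-x [ 0.45 -0.25  0.4 ] 0 0.2 [-0.68  0.35  1.03 -0.12  1.92  0.93]
pre-x [ 0.45 -0.25  0.4 ] 1 0 [-0.73  0.24  1.17 -0.    1.74 -2.24]
pre-x [ 0.45 -0.25  0.4 ] 1 -0.3 [-0.84  0.08  1.39  0.21  1.47 -2.35]
pre-x [ 0.45 -0.25  0.4 ] 1 0.2 [-0.68  0.35  1.03 -0.12  1.92 -2.21]
-0.25 0.0625 0 [ 0.37  0.44  1.89 -0.    0.81  2.08]
-0.25 0.0625 1 [ 0.37  0.44  1.89 -0.    0.81 -1.07]
-0.113 0.0625 0 [ 0.25  0.63  1.56 -0.    0.95  1.96]
-0.113 0.0625 1 [ 0.25  0.63  1.56 -0.    0.95 -1.18]
-0.22 -0.0625 0 [ 0.06  0.36  2.03 -0.    0.75  1.77]
-0.22 -0.0625 1 [ 0.06  0.36  2.03 -0.    0.75 -1.37]
```

```bash
python3 - <<'E'
from plan import *
from h import *
from bench import env,monitor,eyes
q=down(WY)
env.close_gripper(20)
env.reach([.45,-.25,.40],q); env.reach(lidtcp(.98,.03)+[0,0,.1],q)
print("desc",env.movel(lidtcp(.98,.03),.12,guard=8))
print("touch",env.movel(lidtcp(.98,-.015),.04,guard=3))
s=monitor.sense();print(s["clock"],s["position"],lidtcp(.98),s["contact_force"],s["finger_gap"])
f=eyes.grab_frame("side");cv2.imwrite("pics/s1.png",cv2.resize(f["frame"][30:310,200:500],None,fx=2,fy=2)[:,:,::-1])
E
```

```text
desc False
touch False
5.35 [ 0.60919229 -0.20732491  0.2721999 ] [ 0.62154324 -0.20813161  0.28063126] [ 0.91151834 -1.23849624  1.42743196] -0.0021732120915934137
```

View pics/s1.png

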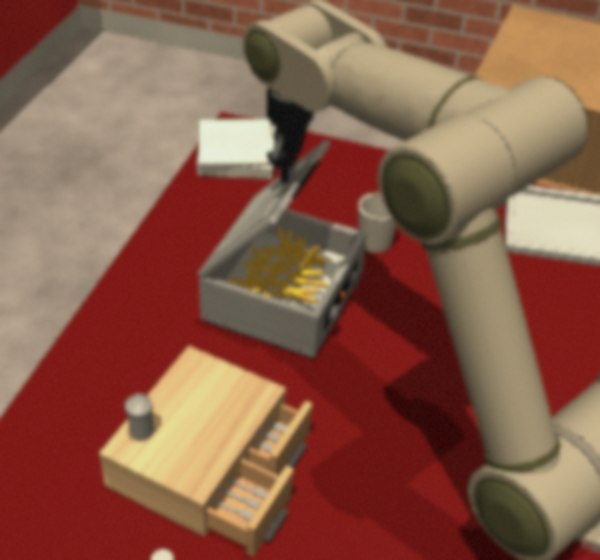

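The side view shows the shut fingers behind the lid, near its free edge (crop px 285,175), just touching it. I'll now follow the lid's arc down.

```bash
python3 - <<'E'
from plan import *
from h import *
from bench import env,monitor,eyes
for th in np.r_[np.arange(.85,.1,-.15),.05,-.02]:
    g=env.movel(lidtcp(th,-.008 if th>.2 else -.002),.08,guard=20)
    s=monitor.sense();print(round(th,2),g,s["clock"],s["position"].round(4),s["contact_force"].round(1))
    if g: break
E
```

```text
0.85 False 5.7833 [ 0.5945 -0.2063  0.261 ] [ 0.   0.1 -0.1]
0.7 False 6.3 [ 0.574  -0.2049  0.2409] [-0.7  0.3 -0.6]
0.55 False 6.8167 [ 0.5564 -0.2038  0.2177] [0.1 0.1 0. ]
0.4 False 7.3333 [ 0.5425 -0.2028  0.1919] [-1.  -0.3  0.7]
0.25 False 7.85 [ 0.5325 -0.2022  0.1643] [0.2 0.2 0.3]
0.05 False 8.4083 [ 0.5262 -0.2018  0.1319] [-0.3 -0.   0.5]
-0.02 True 8.625 [ 0.527  -0.2025  0.124 ] [-2.   0.8 15.3]
```

```bash
python3 - <<'E'
from plan import *
from h import *
from bench import env,monitor,eyes
env.movel(lidtcp(0)+[0,0,.09],.1)
q=down(BY)
for y,x0 in((-.0625,-.195),(.0625,-.225)):
    env.reach(boxpt(x0,y,.2),q); env.movel(boxpt(x0,y,.04),.12,guard=10)
    g=env.movel(boxpt(-.105,y,.04),.06,guard=12)
    s=monitor.sense(); loc=Ro.from_euler('z',-BY).apply(s["position"]-BC)
    print(y,g,s["clock"],loc.round(4),s["contact_force"].round(1))
    env.movel(boxpt(-.2,y,.04),.12); env.movel(boxpt(-.2,y,.2),.15)
env.reach([.3,0,.3],q)
for n in("top","side"):
    f=eyes.grab_frame(n); np.savez(f"{n}2.npz",**f)
    a=f["frame"][130:290,100:500] if n=="top" else f["frame"][80:360,230:430]
    cv2.imwrite(f"pics/{n}2.png",cv2.resize(a,None,fx=2,fy=2,interpolation=2)[:,:,::-1])
s=monitor.sense();print(s["clock"],s["contact_force"].round(1))
E
```

```text
-0.0625 True 13.75 [-0.1144 -0.0627  0.0393] [-2.3  0.2  2.7]
0.0625 True 19.5667 [-0.1133  0.0624  0.0394] [-1.3 -0.2  3. ]
22.925 [-0.2  0.9  0. ]
```

View pics/top2.png

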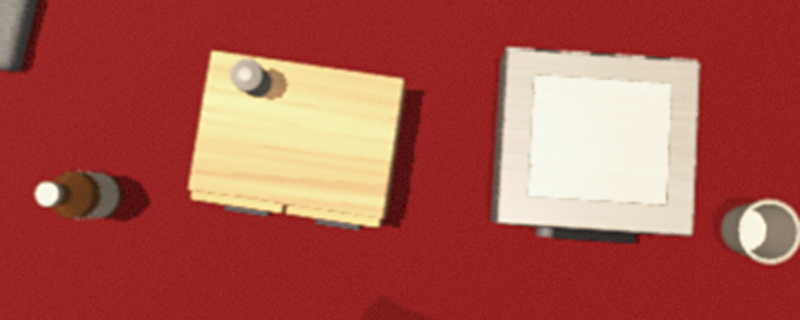

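View pics/side2.png

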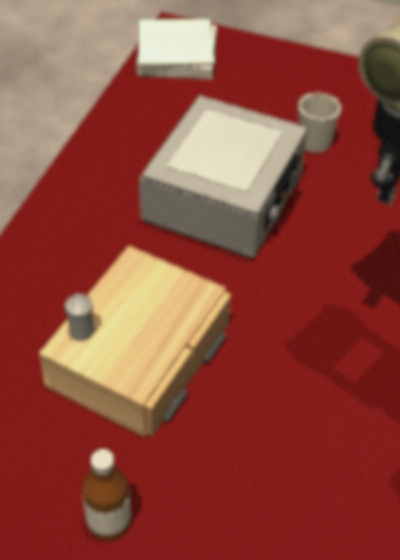

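The pictures show both drawer fronts flush and in line (top crop about (190,197)-(380,224)) and the lid lying flat on the warmer. The bottle, mug and shaker look unmoved, and the arm is clear. All three pushes ended in a firm stop at the nominal closed positions, so I'm handing it in.

```bash
python3 -c "
from bench import job
print(job.hand_in())"
```

```text
the job is handed in; nothing more can be done
None
```

I pushed both drawers shut and the warmer's lid down, and handed the job in at about 23 s of the 58 s; the hand-in returned no verdict, but the last pictures show everything closed and the bottle, mug and shaker standing where they were.

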